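# Collect the chair's parts into the repair caddy

## Robot

A 6-joint arm with a two-finger parallel gripper is mounted at the origin on the work surface. World frame = base frame: x ahead of the robot, y to its left, z up, the work surface at z = 0. Lengths are in m, angles in rad, forces in N, time in s.
With the tool pointing down it reaches from about 0.35 to 0.85 m from the base axis. Payload 8.1 kg.
Tool frame: the origin (TCP) lies at the very end of the fingers, on their centre line; the grasp point (between the pads) lies 19 mm behind it (robot.pinch_z is the distance from the TCP to the grasp point, in m); x points along the fingers, z is the direction in which the jaws open and shut, and the axes are right-handed (so a half turn about x gives the same grasp; the last joint's range is limited). The gripper opens to 93 mm and grips with 3 to 60 N. Pads are 15 mm wide; open, the fingers measure 128 mm over their backs; the gripper's body (75 mm by 188 mm) begins 65 mm behind the grasp point.
Start: joints at [-1.251, 0.13, 1.488, -0, 1.523, -0.085], TCP at [0.236, -0.552, 0.219] pointing down, gripper open.
Joint ranges: [-2.96, 2.96], [-0.89, 2.26], [0.02, 2.5], [-1.34, 4.48], [0, 2.73], [-2.66, 2.66]. Speed limits (rad/s): [2.39, 2.39, 2.79, 3.14, 3.14, 3.14].

## Interface

Orientations are given as a rotation vector (axis times angle).
In Python, from plant import robot, optics, ticket gives the robot as it stands.
- The arm moves only by the tool jog_arm, never from a script. Its argument "targets" is a list of rows, each a list of 7 numbers: the shift along the tool's x, y, z in cm, then the turn, a rotation vector about the tool's x, y, z in degrees, then the closure, from 0 (fully open) to 1 (shut). In form: [[dx, dy, dz, ax, ay, az, grip], ...]. A call has 1 to 5 rows; each row is the pose to reach, as a shift and turn from the pose measured when the call began, along the tool's axes at that moment; what a row does not reach only later rows make up. A row lasts 1/8 s, in which the tool goes at most 62.5 mm and 10.7 degrees, less where a joint would pass 70% of its speed; a pose out of reach is approached as far as the arm can. A call with a gripper value outside its range is refused whole. The fingers move at their own pace and stop on an object; "squeeze" is the grip in N (left out, the last holds). Time passes only in rows, so rows that repeat a pose let the fingers close. It gives the time, the measured TCP pose, the force and the opening at its end, in the units of the state.
- robot.read_state(): the state, without advancing time (a new reading comes with each control period).
- optics.read_camera(name): name is "scene" or "top" or "wrist"; returns a dict with "frame" (480x640x3 uint8, red, green, blue), "vertical_fov" (degrees; the focal length in pixels is half the picture's height over the tangent of half this angle, whatever the lens; pixels are square), "cx", "cy" (the principal point, pixels), "R" (3x3) and "t" (3): a world point X has camera coordinates R X + t. Camera axes: x right, y down, z forward; pixel columns grow to the right and rows downward; lengths in m; the calibration is good to about 2 mm. The wrist camera is an equidistant fisheye: a pixel r from the principal point sees the ray r / f radians off the axis. A picture is of the moment at which its call begins. There is no depth.
- ticket.close_job(): hands the job in, once; it reports no verdict.
The state is a dict: "t": time; "q": joint angles; "dq": joint speeds; "joint_torque": joint torques, N m; "tool_pos": TCP position; "orientation": TCP orientation; "force": force on the tool from outside, world axes, zero at the start; "wrist_torque": the same for the moment, N m; "opening": finger opening in m.
Only numpy, scipy, OpenCV 4.12 (cv2) and the standard library are available. Lean on these libraries where they do the work, as an engineer would, in place of code of your own. Each camera call takes 0.05 s, during which the arm holds its last target.

## Task

Collect the chair's parts from the bench into the wooden caddy: lay both turned spindles flat on the bottom of the large rectangular tray, stand the bun foot upright in the middle of the round dish, and stand the caster on its plate, wheel up, in the middle of the square dish. Leave the look-alikes where they are: the plain square stick, the plain tapered foot, and the steel plate with a threaded stud.

Things in the scene. Friction and masses are not known exactly. Their poses are not given: they have to be found in the camera images.
- spindle_a_mid (a point): Dark wooden chair spindle lying on the bench: 26 mm square blocks 24 mm long at both ends, a turned middle (beads up to 25 mm thick, waist 16 mm, grips as 22 mm) between them; 100 mm long in all, weighs about 60 g. The point is its centre, 13 mm above what it lies on; x runs along it. The two spindles are alike and interchangeable.
- spindle_b_mid (a point): Second spindle, the same as the first in every way. The point is its centre, 13 mm above what it lies on; x runs along it.
- bun_mid (a point): Dark wooden bun foot standing upright: turned, 56 mm tall without the 12 mm steel bolt stub (12 mm thick) on its top, a round belly of 54 mm diameter from 30 to 38 mm above its underside (grip it there), a waist of 32 mm at 11 mm, a 40 mm round base, a 36 mm neck at the top; about 90 g. The point is the centre of the wood, 28 mm above its underside; z up.
- caster_mid (a point): Steel caster with a black rubber wheel, standing wheel up on its 50 x 50 x 5 mm plate; 62 mm tall, about 140 g. A fork with two flat cheeks, 30 mm apart over their outsides (along y), each 26 mm wide (along x), stands from 17 to 51 mm above the underside: grip it across the cheeks, along y. The wheel (40 mm diameter, axle along y) is between the cheeks, axle 42 mm up. The point is its centre, 31 mm above its underside; z up.
- stick_mid (a point): LOOK-ALIKE, leave it: plain dark wooden square stick, 100 x 26 x 26 mm, no turning. The point is its centre; x along it.
- cone_mid (a point): LOOK-ALIKE, leave it: plain tapered dark wooden foot, 56 mm tall, 36 mm diameter at the base widening straight to 54 mm at its flat top, no bolt. The point is its centre, 28 mm up.
- stud_mid (a point): LOOK-ALIKE, leave it: steel plate 50 x 50 x 5 mm like the caster's, with a threaded stud and a nut in place of fork and wheel; 60 mm tall. The point is its centre, 30 mm up.
- spindle_tray: Large rectangular aluminium tray fixed in the caddy: outside 150 mm (along x) x 138 mm (along y), 14 mm high, walls and floor 4 mm thick, so inside 142 x 130 mm, 10 mm deep. The origin is the centre of its underside, which is 10 mm above the bench. Spindles fit side by side along x. The caddy (wooden board 204 x 252 mm with a 20 mm high rim and low wire handles) may stand at any yaw on the left of the bench.
- round_dish: Round aluminium dish fixed in the caddy: outside 88 mm, inside 80 mm diameter, 14 mm high, floor 4 mm thick. The origin is the centre of its underside, 10 mm above the bench.
- square_dish: Square aluminium dish fixed in the caddy: outside 88 x 88 mm, inside 80 x 80 mm, 14 mm high, floor and walls 4 mm thick; sides along x and y. The origin is the centre of its underside, 10 mm above the bench. It and the round dish may have changed places.
Not all that is in view belongs to the job. What is shaped like the part that bears spindle_a_mid but white is not meant.

How it is judged:
At the end, for the whole second after the job is handed in: Both spindles flat on the tray's floor, centres within 45 mm (x) and 55 mm (y) of its centre; bun foot in the round dish and caster (wheel up) in the square one, upright on the floor, within 15 mm of the centre; look-alikes within 30 mm of their start; all released and at rest (x of spindle_a_mid in the frame of spindle_tray between -0.045 and 0.045 m and y of spindle_a_mid in the frame of spindle_tray between -0.055 and 0.055 m and height (world z) of each of spindle_a_mid, spindle_b_mid below 0.032 m and angle between spindle_a_mid's own x axis and vertical between 1.51 and 1.63 rad and x of spindle_b_mid in the frame of spindle_tray between -0.045 and 0.045 m and y of spindle_b_mid in the frame of spindle_tray between -0.055 and 0.055 m and angle between spindle_b_mid's own x axis and vertical between 1.51 and 1.63 rad and horizontal distance between bun_mid and round_dish below 0.015 m and angle between each of bun_mid, caster_mid's own z axis and vertical below 0.08 rad and height (world z) of bun_mid between 0.037 and 0.047 m and horizontal distance between caster_mid and square_dish below 0.015 m and height (world z) of caster_mid between 0.04 and 0.05 m and distance of each of cone_mid, stick_mid, stud_mid from where it was at the start of the episode below 0.03 m and linear speed of each of bun_foot, spindle_a, spindle_b, caster below 0.02 m/s); the robot touches nothing.
It fails at once if the tapered foot is moved by more than 30 mm (distance of cone_mid from where it was at the start of the episode above 0.03 m).
It fails at once if the plain stick is moved by more than 30 mm (distance of stick_mid from where it was at the start of the episode above 0.03 m).
It fails at once if the stud plate is moved by more than 30 mm (distance of stud_mid from where it was at the start of the episode above 0.03 m).
It also fails if it takes over 128 s, if anything falls off the work surface, if the arm or the gripper's body presses on something with over 40 N, if the wrist force passes 120 N, or if a joint passes its speed limit or range.

## Working session

There is one attempt and no reset: what is moved stays moved. The work goes in short steps, Python scripts to look and compute and a tool call to move; the robot and the scene stay as the last step left them, time stands still between calls to the robot, and variables do not carry over. Pictures are saved under pics/ and viewed, and the job is handed in when it is done.

Besides the shell and the picture viewer there is one more tool, called after ">>>" as a command line: name --pt "numbers of a row" for each row, then --argument value for the rest. jog_arm: Moves the arm, as the interface text tells. Its arguments: {"type":"object","properties":{"targets":{"type":"array"},"squeeze":{"type":"number"}},"required":["targets"]}

```bash
mkdir -p pics; ls; python3 - <<'E'
from plant import robot, optics, ticket
import cv2
print(robot.read_state())
for n in ["scene","top","wrist"]:
    c=optics.read_camera(n); cv2.imwrite(f"pics/{n}0.png",c["frame"][:,:,::-1])
    print(n,c["vertical_fov"],c["cx"],c["cy"],c["R"],c["t"])
E
```

```text
pics
{'t': 0.0, 'q': array([-1.25139258e+00,  1.31176995e-01,  1.48926347e+00,  1.20076508e-06,
        1.52300256e+00, -8.53991980e-02]), 'dq': array([-9.70274946e-04, -1.15802480e-03, -1.62095425e-03,  1.46044903e-03,
       -1.65825005e-05,  9.89512916e-04]), 'joint_torque': array([-1.19951119e-04, -5.59830737e+01, -4.91769290e+01,  7.67690758e-02,
        3.48646834e-02, -1.14005629e-04]), 'tool_pos': array([ 0.23614506, -0.55095786,  0.21758668]), 'orientation': array([ 0.90719425,  1.37542467, -0.90530502]), 'force': array([ 0.08560932,  0.56035975, -0.51764135]), 'wrist_torque': array([ 0.0314763 ,  0.01263699, -0.00831682]), 'opening': 0.09304430347489132}
scene 46.64793957850187 329.8059892486761 242.06474492419355 [[ 5.53388324e-01  8.32923061e-01 -7.33063308e-04]
 [ 4.58432327e-01 -3.05313843e-01 -8.34639598e-01]
 [-6.95414383e-01  4.61543749e-01 -5.50795973e-01]] [-0.17855505 -0.16448948  1.64752437]
top 43.140016359298876 310.32366988429305 237.04522300151092 [[ 0.02884898 -0.99946423  0.01545949]
 [-0.99845907 -0.02954653 -0.04697329]
 [ 0.04740489 -0.01408054 -0.99877651]] [-0.0939022   0.4384525   1.17228687]
wrist 65.70646984690485 324.62176842127536 240.58092542953673 [[ 0.39318654 -0.91945668 -0.00193732]
 [-0.88963099 -0.38096284  0.25184127]
 [-0.23229518 -0.0972971  -0.96776662]] [-0.59880167 -0.03014687  0.39047251]
```

View pics/top0.png

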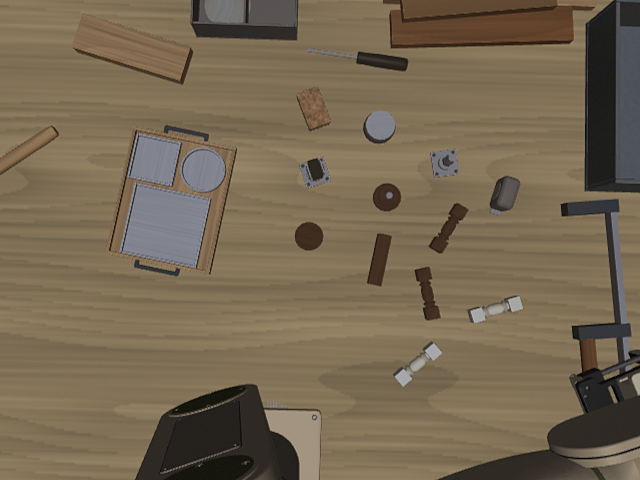

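View pics/scene0.png

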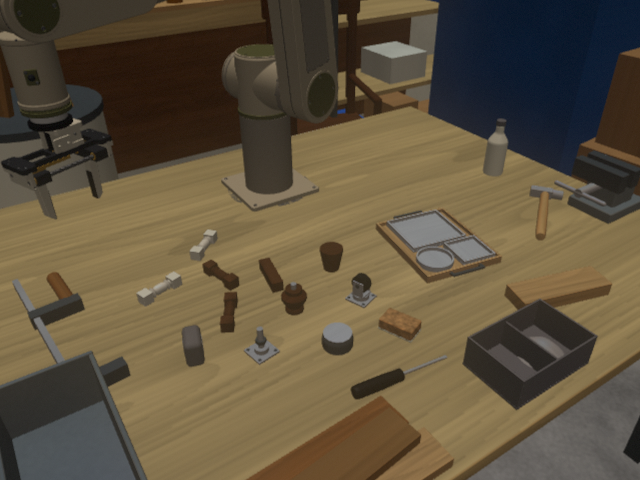

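View pics/wrist0.png

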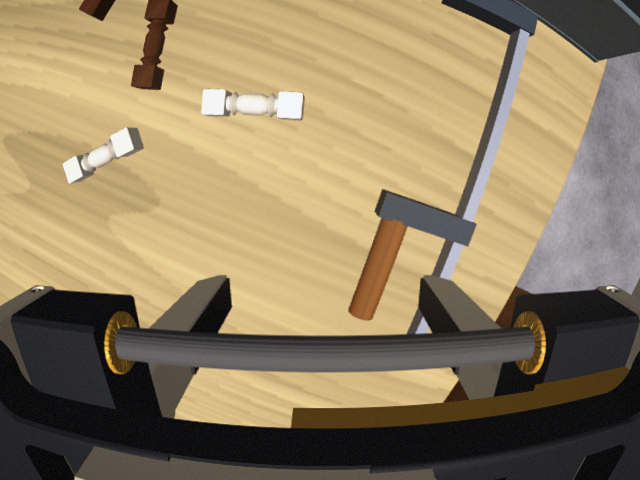

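Top view: dark spindles are near (449,228) and (427,293), bun with bolt at (387,197), caster at (315,171). Cone (308,236), stick (379,260) and stud (445,163) are the look-alikes. The caddy is at (175,200), square dish upper left, round dish upper right. I'll enlarge for measuring.

```bash
python3 - <<'E'
import cv2
im=cv2.imread("pics/top0.png")
def crop(n,x0,y0,w,h,s):
    c=cv2.resize(im[y0:y0+h,x0:x0+w],None,fx=s,fy=s,interpolation=cv2.INTER_CUBIC)
    for i in range(0,w,20): cv2.putText(c,str(x0+i),(i*s,10),0,.35,(0,255,255),1); cv2.line(c,(i*s,12),(i*s,18),(0,255,255),1)
    for i in range(0,h,20): cv2.putText(c,str(y0+i),(0,i*s+4),0,.35,(0,255,255),1)
    cv2.imwrite(f"pics/{n}.png",c)
crop("c_caddy",100,120,150,160,4-1)
crop("c_caddy",100,120,150,150,4)
crop("c_parts",290,140,190,120,4)
crop("c_parts2",360,190,120,140,4)
E
```

```text
(no output)
```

View pics/c_caddy.png

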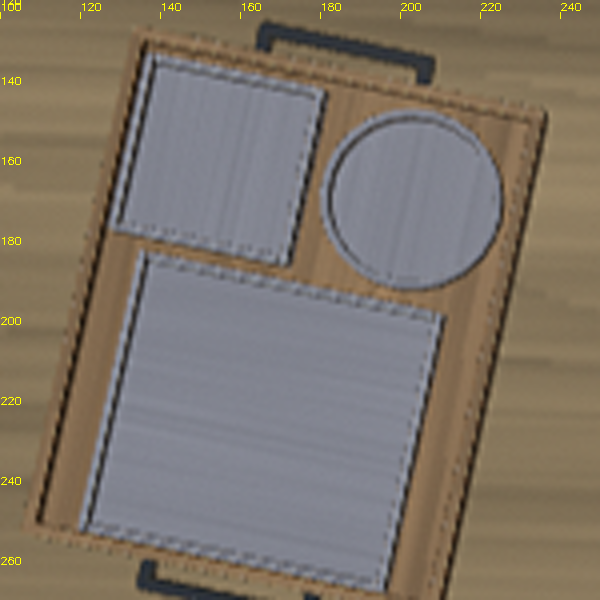

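View pics/c_parts.png

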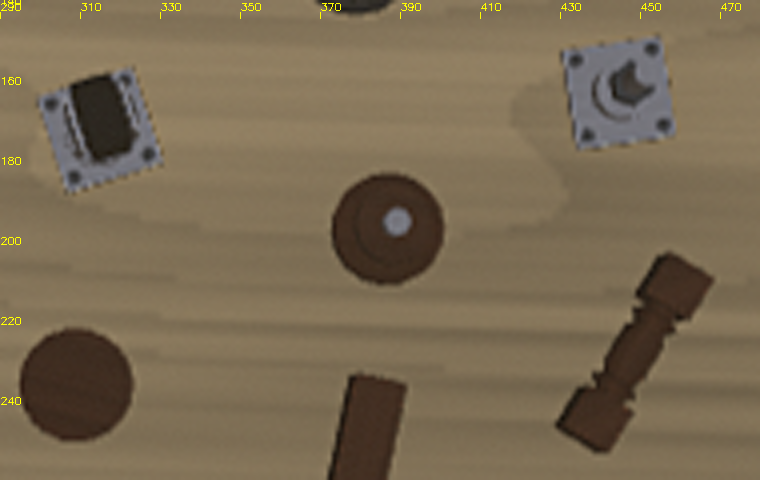

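View pics/c_parts2.png

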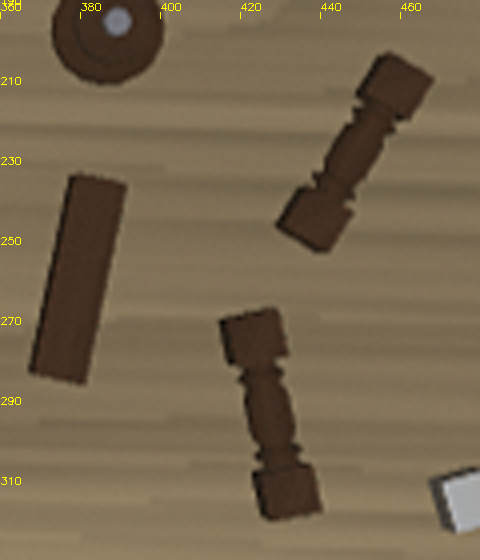

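```bash
cat > h.py <<'E'
import numpy as np, cv2
from scipy.spatial.transform import Rotation as Ro
from plant import robot, optics, ticket
def ray(c,u,v,fish=False):
    f=240/np.tan(np.radians(c["vertical_fov"]/2)); a=(u-c["cx"])/f; b=(v-c["cy"])/f
    if fish:
        r=np.hypot(a,b); d=np.array([a/r*np.sin(r),b/r*np.sin(r),np.cos(r)])
    else: d=np.array([a,b,1.])
    R=np.array(c["R"]); return -R.T@c["t"], R.T@d
def px2w(c,u,v,z,fish=False):
    o,d=ray(c,u,v,fish); return o+d*(z-o[2])/d[2]
def w2px(c,X,fish=False):
    f=240/np.tan(np.radians(c["vertical_fov"]/2)); p=np.array(c["R"])@X+c["t"]
    if fish:
        r=np.hypot(p[0],p[1]); th=np.arctan2(r,p[2]); return c["cx"]+f*th*p[0]/r, c["cy"]+f*th*p[1]/r
    return c["cx"]+f*p[0]/p[2], c["cy"]+f*p[1]/p[2]
def pose():
    s=robot.read_state(); return s["tool_pos"],Ro.from_rotvec(s["orientation"]).as_matrix(),s
# yaw = heading of jaw axis (tool z) in world, tool x down
def target(yaw):
    z=np.array([np.cos(yaw),np.sin(yaw),0]); x=np.array([0,0,-1.]); return np.c_[x,np.cross(z,x),z]
def delta(xyz,yaw=None):
    p,R,s=pose()
    if yaw is None: T=target(np.arctan2(R[1,2],R[0,2]))
    else:
        c=[target(yaw),target(yaw+np.pi)]; T=min(c,key=lambda T:np.linalg.norm(Ro.from_matrix(R.T@T).as_rotvec()))
    d=R.T@(np.array(xyz)-p)*100; r=np.degrees(Ro.from_matrix(R.T@T).as_rotvec())
    print("t",round(s["t"],2),"pos",p.round(4),"q",s["q"].round(2),"open",round(s["opening"],4),"F",s["force"].round(1))
    print("delta cm",d.round(2),"deg",r.round(1)," tool y,z dirs",R[:,1].round(2),R[:,2].round(2))
E
cat > m.py <<'E'
from h import *
c=optics.read_camera("top")
P=lambda pts,z,x0,y0:np.array([px2w(c,x0+u/4,y0+v/4,z) for u,v in pts])
def rep(n,p):
    p=p[:,:2]; e=p[1]-p[0]; g=p[2]-p[1]
    print(n,p.mean(0).round(4),"edges",np.linalg.norm(e).round(4),np.linalg.norm(g).round(4),"ang",np.degrees([np.arctan2(e[1],e[0]),np.arctan2(g[1],g[0])]).round(1))
rep("A",P([(390,52),(434,78),(322,252),(276,225)],.024,360,190))
rep("B",P([(218,320),(277,308),(323,512),(268,521)],.024,360,190))
rep("stick",P([(70,173),(127,185),(87,385),(28,373)],.024,360,190))
rep("caster",P([(37,98),(132,67),(162,158),(70,192)],.005,290,140))
rep("stud",P([(562,52),(658,37),(674,132),(578,150)],.005,290,140))
rep("tray",P([(138,250),(443,313),(385,592),(80,530)],.024,100,120))
rep("sq",P([(148,52),(327,92),(290,267),(110,232)],.024,100,120))
print("round",P([(411.5,200.5)],.024,100,120),"bolt",P([(397,221)],.068,290,140),"belly",P([(388,229)],.034,290,140),"cone",P([(76,385)],.056,290,140))
E
python3 m.py
```

```text
A [ 0.4661 -0.3486] edges 0.0247 0.1009 ang [-119.   148.4]
B [ 0.3378 -0.3102] edges 0.0292 0.1002 ang [ -76.9 -166.1]
stick [ 0.4006 -0.2155] edges 0.0281 0.0984 ang [-100.2  170. ]
caster [ 0.5694 -0.0868] edges 0.0493 0.0474 ang [ -70.  -160.3]
stud [ 0.5953 -0.3421] edges 0.0483 0.0479 ang [ -79.3 -169.4]
tray [0.4549 0.1983] edges 0.1499 0.137 ang [-100.   170.4]
sq [0.5801 0.2239] edges 0.0886 0.0868 ang [-100.9  170.4]
round [[0.56366085 0.13044092 0.024     ]] bolt [[ 0.52065979 -0.22514639  0.068     ]] belly [[ 0.52077223 -0.22576361  0.034     ]] cone [[ 0.44029303 -0.07789429  0.056     ]]
```

```bash
python3 - <<'E'
from h import *
print(robot.pinch_z)
delta([.4661,-.3486,.12],np.radians(58.5))
E
```

```text
0.0188
t 0.2 pos [ 0.2362 -0.5512  0.218 ] q [-1.25  0.13  1.49 -0.    1.52 -0.09] open 0.0932 F [-0.2 -0.6 -0.2]
delta cm [ 9.81 29.11 -9.55] deg [54.7 -0.1  0. ]  tool y,z dirs [0.92 0.39 0.  ] [ 0.39 -0.92 -0.  ]
```

>>> jog_arm --pt "9.8 29.1 -9.55 54.7 0 0 0.4" --pt "9.8 29.1 -9.55 54.7 0 0 0.4" --pt "9.8 29.1 -9.55 54.7 0 0 0.4" --pt "9.8 29.1 -9.55 54.7 0 0 0.4" --pt "9.8 29.1 -9.55 54.7 0 0 0.4" --squeeze 15

```text
t: 0.82
tool_pos: [0.4501, -0.3627, 0.1269]
orientation: [1.564, 0.934, -1.564]
force: [0.3, 0.0, -0.6]
opening: 0.0558
```

```bash
python3 - <<'E'
from h import *
delta([.4661,-.3486,.12],np.radians(58.5))
E
```

```text
t 0.82 pos [ 0.4501 -0.3627  0.1269] q [-0.77  0.13  1.66  0.    1.35  1.3 ] open 0.0558 F [ 0.3  0.  -0.6]
delta cm [ 0.69  0.74 -1.99] deg [ 3.2 -0.   0. ]  tool y,z dirs [ 0.88 -0.47 -0.  ] [-0.47 -0.88 -0.  ]
```

>>> jog_arm --pt "0.7 0.75 -2.0 3.2 0 0 0.45" --pt "0.7 0.75 -2.0 3.2 0 0 0.45" --pt "0.7 0.75 -2.0 3.2 0 0 0.45"

```text
t: 1.2
tool_pos: [0.4659, -0.3492, 0.1202]
orientation: [1.601, 0.898, -1.601]
force: [-0.3, 0.1, 1.0]
opening: 0.0512
```

```bash
python3 - <<'E'
from h import *
delta([.4661,-.3486,.003],np.radians(58.5))
c=optics.read_camera("wrist"); f=c["frame"][:,:,::-1].copy()
for X in [(.4661,-.3486,.024),(.5208,-.2255,.068),(.3378,-.3102,.024)]:
    u,v=w2px(c,np.array(X),True); print(u,v); 
    if 0<u<640 and 0<v<480: cv2.drawMarker(f,(int(u),int(v)),(0,255,0),0,12,1)
cv2.imwrite("pics/w1.png",f)
E
```

```text
t 1.2 pos [ 0.4659 -0.3492  0.1202] q [-0.73  0.15  1.65  0.    1.34  1.39] open 0.0512 F [-0.3  0.1  1. ]
delta cm [ 1.172e+01 -1.000e-02 -6.000e-02] deg [ 0. -0.  0.]  tool y,z dirs [ 0.85 -0.52 -0.  ] [-0.52 -0.85 -0.  ]
323.02080047915723 241.27491013964584
130.96146626164753 281.9112552807659
362.86933377201757 385.6985272466194
```

View pics/w1.png

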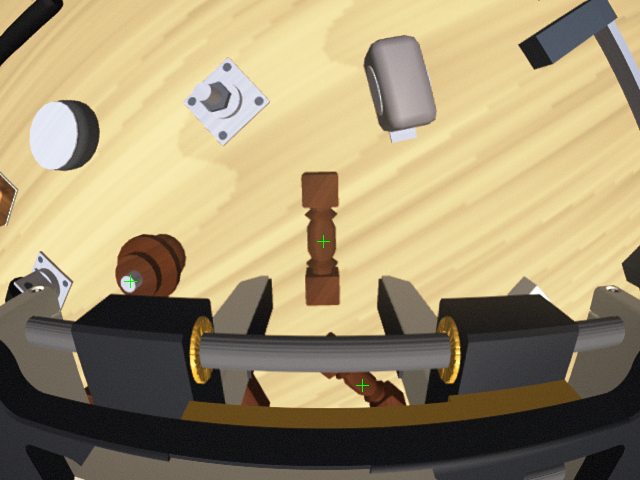

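The wrist view shows spindle A at (321,240), aligned across the jaws. The predicted points land on the parts. Descending.

>>> jog_arm --pt "6 0 -0.05 0 0 0 0.45" --pt "11.7 0 -0.05 0 0 0 0.45" --pt "11.7 0 -0.05 0 0 0 0.45" --pt "11.7 0 -0.05 0 0 0 1" --pt "11.7 0 -0.05 0 0 0 1" --squeeze 20

```text
t: 1.88
tool_pos: [0.4657, -0.3498, 0.0039]
orientation: [1.602, 0.896, -1.602]
force: [-0.9, -0.4, 0.1]
opening: 0.0357
```

>>> jog_arm --pt "0 0 0 0 0 0 1" --pt "0 0 0 0 0 0 1" --pt "-3 0 0 0 0 0 1" --pt "-9 0 0 0 0 0 1" --pt "-12 0 0 0 0 0 1"

```text
t: 2.5
tool_pos: [0.4668, -0.3507, 0.1275]
orientation: [1.602, 0.892, -1.6]
force: [0.5, -0.9, -0.8]
opening: 0.0212
```

```bash
python3 - <<'E'
from h import *
delta([.4549+.026*.986,.1983-.026*.167,.12],np.radians(58.5))
c=optics.read_camera("wrist"); cv2.imwrite("pics/w2.png",c["frame"][:,:,::-1])
E
```

```text
t 2.5 pos [ 0.4668 -0.3507  0.1275] q [-0.73  0.14  1.64  0.    1.35  1.39] open 0.0212 F [ 0.5 -0.9 -0.8]
delta cm [  0.6  -27.33 -47.13] deg [-0.1  0.  -0.2]  tool y,z dirs [ 0.85 -0.52  0.  ] [-0.52 -0.85  0.  ]
```

View pics/w2.png

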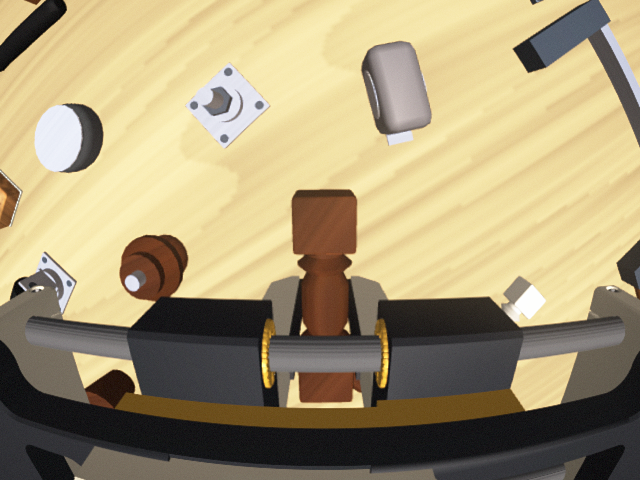

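Spindle A is held, 21 mm opening. Carrying it over the tray.

>>> jog_arm --pt "-1 -27.3 -47.1 -112 0 0 1" --pt "-1 -27.3 -47.1 -112 0 0 1" --pt "-1 -27.3 -47.1 -112 0 0 1" --pt "-1 -27.3 -47.1 -112 0 0 1" --pt "-1 -27.3 -47.1 -112 0 0 1"

```text
t: 3.18
tool_pos: [0.4745, -0.0355, 0.1316]
orientation: [0.912, 1.366, -0.917]
force: [0.9, 0.7, -0.6]
opening: 0.0215
```

```bash
python3 - <<'E'
from h import *
delta([.4549+.026*.986,.1983-.026*.167,.11],np.radians(-9.6))
E
```

```text
t 3.17 pos [ 0.4745 -0.0355  0.1316] q [-0.18 -0.15  1.93 -0.    1.36  1.  ] open 0.0215 F [ 0.9  0.7 -0.6]
delta cm [  2.06   9.34 -20.98] deg [-57.9   0.2   0.2]  tool y,z dirs [ 0.92  0.38 -0.  ] [ 0.38 -0.92  0.  ]
```

>>> jog_arm --pt "2 9.3 -21 -58 0 0 1" --pt "2 9.3 -21 -58 0 0 1" --pt "2 9.3 -21 -58 0 0 1" --pt "2 9.3 -21 -58 0 0 1" --pt "2 9.3 -21 -58 0 0 1"

```text
t: 3.8
tool_pos: [0.4788, 0.197, 0.1093]
orientation: [0.182, 1.562, -0.189]
force: [-0.2, -0.6, -0.4]
opening: 0.0213
```

```bash
python3 - <<'E'
from h import *
delta([.4549+.026*.986,.1983-.026*.167,.08],np.radians(-9.6))
E
```

```text
t 3.8 pos [0.4788 0.197  0.1093] q [ 0.29 -0.01  1.84 -0.    1.31  0.53] open 0.0213 F [-0.2 -0.6 -0.4]
delta cm [ 2.94 -0.25  0.23] deg [-3.9  0.   0.2]  tool y,z dirs [ 0.23  0.97 -0.  ] [ 0.97 -0.23  0.  ]
```

>>> jog_arm --pt "2.9 -0.25 0.25 -3.9 0 0 1" --pt "2.9 -0.25 0.25 -3.9 0 0 1" --pt "2.9 -0.25 0.25 -3.9 0 0 1"

```text
t: 4.18
tool_pos: [0.4806, 0.1938, 0.0806]
orientation: [0.13, 1.567, -0.137]
force: [-0.2, -0.6, -0.8]
opening: 0.0212
```

```bash
python3 - <<'E'
from h import *
delta([.4549+.026*.986,.1983-.026*.167,.0175],np.radians(-9.6))
c=optics.read_camera("wrist"); f=c["frame"][:,:,::-1].copy()
for X in [(.4549,.1983,.014),(.5637,.1304,.014),(.5801,.2239,.014)]:
    u,v=w2px(c,np.array(X),True); print(u,v); 
    if 0<u<640 and 0<v<480: cv2.drawMarker(f,(int(u),int(v)),(0,255,0),0,12,1)
cv2.imwrite("pics/w3.png",f)
E
```

```text
t 4.17 pos [0.4806 0.1938 0.0806] q [ 0.29  0.02  1.86 -0.    1.26  0.46] open 0.0212 F [-0.2 -0.6 -0.8]
delta cm [ 6.31  0.05 -0.01] deg [-0.1  0.   0.3]  tool y,z dirs [ 0.17  0.99 -0.  ] [ 0.99 -0.17  0.  ]
286.19130738799197 252.61931819690767
453.33422372939026 315.8623483390669
466.83149140685913 184.38616668293156
```

View pics/w3.png

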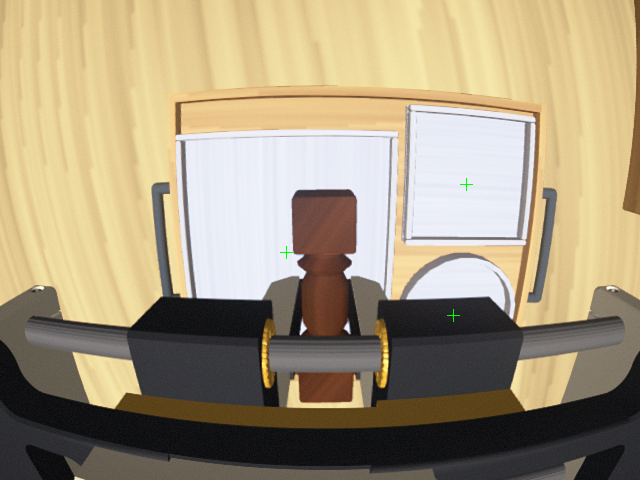

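```bash
python3 - <<'E'
from h import *
c=optics.read_camera("wrist"); im=c["frame"][:,:,::-1]
cv2.imwrite("pics/w3c.png",cv2.resize(im[85:325,360:560],None,fx=2.5,fy=2.5,interpolation=cv2.INTER_CUBIC))
for p in [(408,105),(535,116),(525,244),(404,242),(176,136),(397,132)]: print(px2w(c,*p,.024,True).round(4))
E
```

```text
[0.546  0.2792 0.024 ]
[0.634 0.265 0.024]
[0.6186 0.1786 0.024 ]
[0.5315 0.1952 0.024 ]
[0.402  0.2872 0.024 ]
[0.5365 0.2637 0.024 ]
```

View pics/w3c.png

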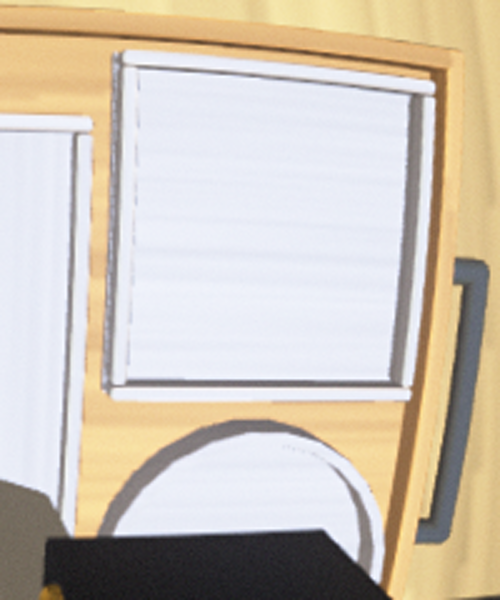

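Dish and tray edges in the wrist view agree with the top camera to about 3-4 mm, which is enough. Lowering.

>>> jog_arm --pt "3.2 0 0 0 0 0 1" --pt "5.5 0 0 0 0 0 1" --pt "6.2 0 0 0 0 0 1" --pt "6.25 0 0 0 0 0 1"

```text
t: 4.78
tool_pos: [0.4819, 0.1937, 0.0196]
orientation: [0.131, 1.564, -0.136]
force: [0.6, 0.3, -1.2]
opening: 0.0215
```

>>> jog_arm --pt "0 0 0 0 0 0 0.68" --pt "0 0 0 0 0 0 0.68" --pt "0 0 0 0 0 0 0.68"

```text
t: 5.15
tool_pos: [0.4824, 0.1938, 0.0203]
orientation: [0.131, 1.563, -0.136]
force: [0.4, -0.3, -0.6]
opening: 0.0296
```

>>> jog_arm --pt "-5 0 0 0 0 0 0.66" --pt "-11 0 0 0 0 0 0.55" --pt "-11 0 0 0 0 0 0.45"

```text
t: 5.52
tool_pos: [0.4862, 0.1955, 0.1368]
orientation: [0.134, 1.553, -0.133]
force: [0.1, 0.3, -0.7]
opening: 0.0473
```

```bash
python3 - <<'E'
from h import *
delta([.3378,-.3102,.12],np.radians(104))
c=optics.read_camera("top"); cv2.imwrite("pics/t2.png",c["frame"][100:400,80:480,::-1].repeat(2,0).repeat(2,1))
E
```

```text
t 5.53 pos [0.4862 0.1955 0.1368] q [ 0.29 -0.03  1.81 -0.    1.35  0.46] open 0.0473 F [ 0.1  0.3 -0.7]
delta cm [  1.48 -52.35  -6.08] deg [66.2  0.6 -0.6]  tool y,z dirs [0.17 0.99 0.  ] [ 0.99 -0.17  0.01]
```

View pics/t2.png

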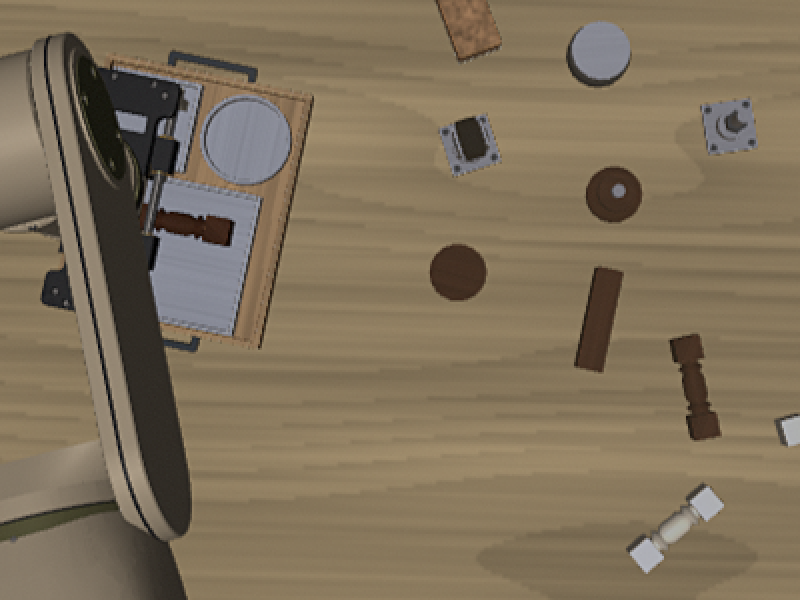

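Spindle A lies in the tray. Going for B.

>>> jog_arm --pt "1.4 -52.3 -6.1 66 0.6 -0.6 0.45" --pt "1.4 -52.3 -6.1 66 0.6 -0.6 0.45" --pt "1.4 -52.3 -6.1 66 0.6 -0.6 0.45" --pt "1.4 -52.3 -6.1 66 0.6 -0.6 0.45" --pt "1.4 -52.3 -6.1 66 0.6 -0.6 0.45"

```text
t: 6.2
tool_pos: [0.3933, -0.1071, 0.1221]
orientation: [0.863, 1.395, -0.87]
force: [1.0, -1.1, 0.9]
opening: 0.0511
```

```bash
python3 - <<'E'
from h import *
delta([.3378,-.3102,.12],np.radians(104))
E
```

```text
t 6.2 pos [ 0.3933 -0.1071  0.1221] q [-0.39 -0.35  2.11 -0.    1.38  0.73] open 0.0511 F [ 1.  -1.1  0.9]
delta cm [  0.28 -13.94  15.77] deg [12.2  0.   0.3]  tool y,z dirs [ 0.9   0.44 -0.01] [ 0.44 -0.9  -0.  ]
```

>>> jog_arm --pt "0.3 -13.9 15.8 12.2 0 0.3 0.45" --pt "0.3 -13.9 15.8 12.2 0 0.3 0.45" --pt "0.3 -13.9 15.8 12.2 0 0.3 0.45" --pt "0.3 -13.9 15.8 12.2 0 0.3 0.45" --pt "0.3 -13.9 15.8 12.2 0 0.3 0.45"

```text
t: 6.82
tool_pos: [0.3369, -0.3108, 0.1182]
orientation: [1.03, 1.316, -1.03]
force: [-0.3, 0.1, 0.4]
opening: 0.0512
```

```bash
python3 - <<'E'
from h import *
delta([.3378,-.3102,.004],np.radians(104))
c=optics.read_camera("wrist"); f=c["frame"][:,:,::-1].copy()
for X in [(.3378,-.3102,.024),(.4006,-.2155,.024)]:
    u,v=w2px(c,np.array(X),True); print(u,v); 
    if 0<u<640 and 0<v<480: cv2.drawMarker(f,(int(u),int(v)),(0,255,0),0,12,1)
cv2.imwrite("pics/w4.png",f)
E
```

```text
t 6.83 pos [ 0.3369 -0.3108  0.1182] q [-0.86 -0.19  1.99 -0.    1.35  0.47] open 0.0512 F [-0.3  0.1  0.4]
delta cm [11.42  0.12 -0.02] deg [-0.2 -0.1  0.1]  tool y,z dirs [ 0.97  0.24 -0.  ] [ 0.24 -0.97 -0.  ]
324.5488414821306 239.9822119294623
216.26707418883996 126.30226008457389
```

View pics/w4.png

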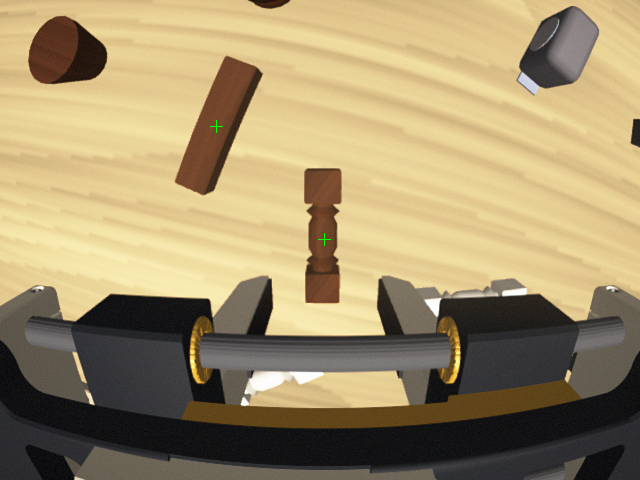

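Spindle B at (322,238) is vertical in the picture, so the jaws are aligned, and the fingers are clear of the white spindles. Descending.

>>> jog_arm --pt "6 0.1 0 0 0 0 0.45" --pt "11.4 0.1 0 0 0 0 0.45" --pt "11.4 0.1 0 0 0 0 0.45" --pt "11.4 0.1 0 0 0 0 1" --pt "11.4 0.1 0 0 0 0 1"

```text
t: 7.5
tool_pos: [0.3383, -0.3083, 0.0042]
orientation: [1.029, 1.318, -1.028]
force: [-0.7, -0.0, 1.2]
opening: 0.0356
```

>>> jog_arm --pt "0 0 0 0 0 0 1" --pt "0 0 0 0 0 0 1" --pt "-3 0 0 0 0 0 1" --pt "-9 0 0 0 0 0 1" --pt "-12 0 0 0 0 0 1"

```text
t: 8.12
tool_pos: [0.3394, -0.3096, 0.1275]
orientation: [1.028, 1.314, -1.028]
force: [1.1, -1.2, 0.1]
opening: 0.0215
```

```bash
python3 - <<'E'
from h import *
delta([.4549-.028*.986,.1983+.028*.167,.12],np.radians(-9.6))
E
```

```text
t 8.12 pos [ 0.3394 -0.3096  0.1275] q [-0.85 -0.2   1.98 -0.    1.36  0.48] open 0.0215 F [ 1.1 -1.2  0.1]
delta cm [  0.73  20.88 -47.63] deg [-66.5   0.    0. ]  tool y,z dirs [0.97 0.24 0.  ] [ 0.24 -0.97  0.  ]
```

>>> jog_arm --pt "0 20.9 -47.6 -66.5 0 0 1" --pt "0 20.9 -47.6 -66.5 0 0 1" --pt "0 20.9 -47.6 -66.5 0 0 1" --pt "0 20.9 -47.6 -66.5 0 0 1" --pt "0 20.9 -47.6 -66.5 0 0 1"

```text
t: 8.75
tool_pos: [0.3922, 0.0011, 0.1264]
orientation: [0.301, 1.549, -0.302]
force: [1.7, 0.4, -0.9]
opening: 0.0219
```

```bash
python3 - <<'E'
from h import *
delta([.4549-.028*.986,.1983+.028*.167,.12],np.radians(-9.6))
E
```

```text
t 8.75 pos [0.3922 0.0011 0.1264] q [-0.13 -0.41  2.15 -0.    1.4   0.26] open 0.0219 F [ 1.7  0.4 -0.9]
delta cm [ 0.63 20.03 -4.31] deg [-12.4   0.1   0. ]  tool y,z dirs [ 0.37  0.93 -0.  ] [ 0.93 -0.37  0.  ]
```

>>> jog_arm --pt "1 20 -4.3 -12.4 0 0 1" --pt "1 20 -4.3 -12.4 0 0 1" --pt "1 20 -4.3 -12.4 0 0 1" --pt "1 20 -4.3 -12.4 0 0 1" --pt "1 20 -4.3 -12.4 0 0 1"

```text
t: 9.38
tool_pos: [0.4269, 0.2032, 0.116]
orientation: [0.129, 1.567, -0.131]
force: [0.3, -0.2, -1.4]
opening: 0.0211
```

```bash
python3 - <<'E'
from h import *
delta([.4549-.028*.986,.1983+.028*.167,.0185],np.radians(-9.6))
c=optics.read_camera("wrist"); f=c["frame"][:,:,::-1].copy()
cv2.imwrite("pics/w5.png",f)
E
```

```text
t 9.38 pos [0.4269 0.2032 0.116 ] q [ 0.34 -0.14  1.95 -0.    1.33  0.5 ] open 0.0211 F [ 0.3 -0.2 -1.4]
delta cm [ 9.75 -0.01  0.04] deg [0.1 0.  0.1]  tool y,z dirs [ 0.16  0.99 -0.  ] [ 0.99 -0.16  0.  ]
```

View pics/w5.png

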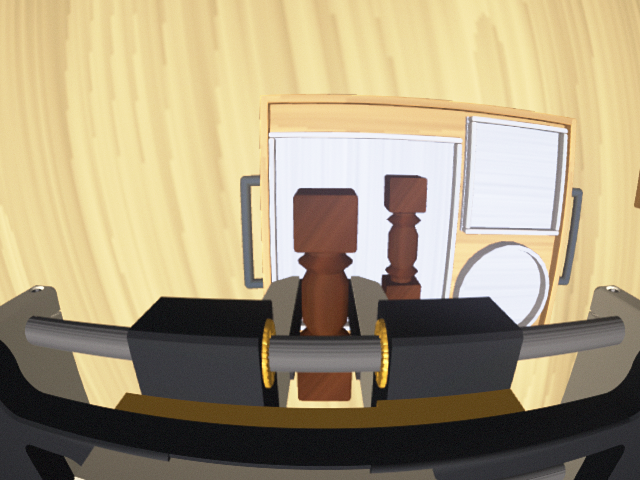

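A lies straight in the tray and B hangs over its slot with room on both sides. Lowering.

>>> jog_arm --pt "5 0 0 0 0 0 1" --pt "8.5 0 0 0 0 0 1" --pt "9.7 0 0 0 0 0 1" --pt "9.8 0 0 0 0 0 1" --pt "9.8 0 0 0 0 0 1"

```text
t: 10.05
tool_pos: [0.428, 0.2015, 0.0192]
orientation: [0.131, 1.565, -0.132]
force: [-0.5, 0.5, -1.1]
opening: 0.0214
```

>>> jog_arm --pt "0 0 0 0 0 0 0.68" --pt "0 0 0 0 0 0 0.68" --pt "0 0 0 0 0 0 0.68"

```text
t: 10.42
tool_pos: [0.4283, 0.2017, 0.0195]
orientation: [0.131, 1.564, -0.132]
force: [0.5, 0.4, -0.8]
opening: 0.0296
```

>>> jog_arm --pt "-4 0 0 0 0 0 0.67" --pt "-10 0 0 0 0 0 0.4" --pt "-14 0 0 0 0 0 0.2" --pt "-14 0 0 0 0 0 0.0"

```text
t: 10.92
tool_pos: [0.4306, 0.2028, 0.164]
orientation: [0.134, 1.557, -0.129]
force: [0.1, 0.4, -0.7]
opening: 0.0562
```

```bash
python3 - <<'E'
from h import *
delta([.5208,-.2255,.16],np.radians(-70))
c=optics.read_camera("wrist"); f=c["frame"][:,:,::-1].copy()
cv2.imwrite("pics/w6.png",f)
E
```

```text
t 10.93 pos [0.4306 0.2028 0.164 ] q [ 0.33 -0.19  1.9  -0.    1.42  0.5 ] open 0.0562 F [ 0.1  0.4 -0.7]
delta cm [  0.41 -40.72  16.04] deg [60.4  0.4 -0.5]  tool y,z dirs [0.17 0.99 0.  ] [ 0.99 -0.17  0.01]
```

View pics/w6.png

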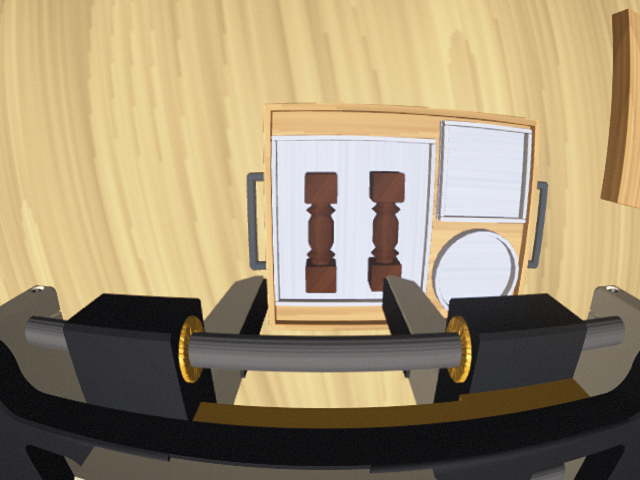

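Both spindles lie flat and straight in the tray, at (320,232) and (386,232). Next is the bun foot.

>>> jog_arm --pt "0.4 -40.7 16 60 0.4 -0.5 0" --pt "0.4 -40.7 16 60 0.4 -0.5 0" --pt "0.4 -40.7 16 60 0.4 -0.5 0" --pt "0.4 -40.7 16 60 0.4 -0.5 0" --pt "0.4 -40.7 16 60 0.4 -0.5 0"

```text
t: 11.6
tool_pos: [0.4922, -0.1055, 0.1563]
orientation: [0.862, 1.397, -0.868]
force: [1.6, -0.0, 0.7]
opening: 0.0927
```

```bash
python3 - <<'E'
from h import *
delta([.5208,-.2255,.14],np.radians(-70))
E
```

```text
t 11.6 pos [ 0.4922 -0.1055  0.1563] q [-0.31 -0.09  1.83 -0.    1.41  0.8 ] open 0.0927 F [ 1.6 -0.   0.7]
delta cm [ 1.62 -2.74 12.03] deg [ 6.3 -0.1  0.3]  tool y,z dirs [ 0.9   0.44 -0.01] [ 0.44 -0.9  -0.  ]
```

>>> jog_arm --pt "1.6 -2.75 12 6.3 0 0.3 0" --pt "1.6 -2.75 12 6.3 0 0.3 0" --pt "1.6 -2.75 12 6.3 0 0.3 0" --pt "1.6 -2.75 12 6.3 0 0.3 0" --pt "1.6 -2.75 12 6.3 0 0.3 0"

```text
t: 12.22
tool_pos: [0.5204, -0.2238, 0.1399]
orientation: [0.948, 1.357, -0.947]
force: [-0.1, 0.7, 0.0]
opening: 0.0928
```

```bash
python3 - <<'E'
from h import *
delta([.5208,-.2255,.017],np.radians(-70))
c=optics.read_camera("wrist"); f=c["frame"][:,:,::-1].copy()
for X in [(.5208,-.2255,.068),(.4006,-.2155,.024)]:
    u,v=w2px(c,np.array(X),True); print(u,v); 
    if 0<u<640 and 0<v<480: cv2.drawMarker(f,(int(u),int(v)),(0,255,0),0,12,1)
cv2.imwrite("pics/w7.png",f)
E
```

```text
t 12.22 pos [ 0.5204 -0.2238  0.1399] q [-0.5   0.09  1.67  0.    1.38  0.72] open 0.0928 F [-0.1  0.7  0. ]
delta cm [ 1.229e+01 -1.000e-02  2.000e-01] deg [ 0.1 -0.1  0.1]  tool y,z dirs [ 0.94  0.34 -0.  ] [ 0.34 -0.94 -0.  ]
327.7990239340299 250.3374109523723
270.3335210721554 354.18488760885555
```

View pics/w7.png

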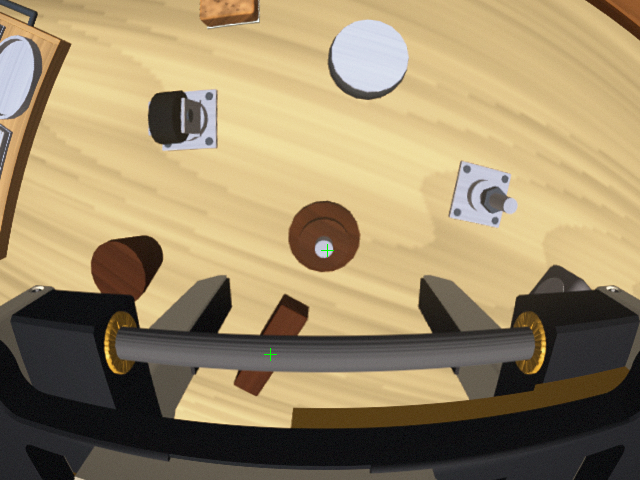

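Bun bolt at (324,249) is within a millimetre or so of the prediction. Descending.

>>> jog_arm --pt "6 0 0.1 0 0 0 0" --pt "11 0 0.1 0 0 0 0" --pt "12.2 0 0.1 0 0 0 0" --pt "12.2 0 0.1 0 0 0 0.5" --pt "12.2 0 0.1 0 0 0 0.5" --squeeze 20

```text
t: 12.9
tool_pos: [0.5229, -0.2254, 0.0211]
orientation: [0.947, 1.353, -0.945]
force: [0.4, 0.5, 0.8]
opening: 0.0774
```

>>> jog_arm --pt "0 0 0 0 0 0 0.6" --pt "0 0 0 0 0 0 0.6" --pt "0 0 0 0 0 0 0.6"

```text
t: 13.28
tool_pos: [0.5237, -0.2256, 0.0224]
orientation: [0.947, 1.351, -0.945]
force: [0.1, 1.1, 7.2]
opening: 0.0531
```

```bash
python3 - <<'E'
from h import *
delta([.5642,.1315,.15],np.radians(-70))
E
```

```text
t 13.28 pos [ 0.5237 -0.2256  0.0224] q [-0.5   0.23  1.75  0.    1.16  0.72] open 0.0531 F [0.1 1.1 7.2]
delta cm [-12.78  16.15 -32.1 ] deg [ 0.1  0.1 -0.2]  tool y,z dirs [0.94 0.34 0.  ] [ 0.34 -0.94  0.  ]
```

The tool is about 5 mm too high on the belly and being pushed up. Opening, going lower, and gripping again.

>>> jog_arm --pt "0 0 0 0 0 0 0.25" --pt "0 0 0 0 0 0 0.2" --pt "0.8 -0.3 0 0 0 0 0.2" --pt "0.8 -0.3 0 0 0 0 0.2" --pt "0.8 -0.3 0 0 0 0 0.2"

```text
t: 13.9
tool_pos: [0.5206, -0.2266, 0.014]
orientation: [0.947, 1.351, -0.945]
force: [0.2, -0.1, -0.0]
opening: 0.0747
```

```bash
python3 - <<'E'
from h import *
delta([.5208,-.2255,.015],np.radians(-70))
c=optics.read_camera("wrist"); f=c["frame"][:,:,::-1].copy()
cv2.imwrite("pics/w8.png",f)
E
```

```text
t 13.9 pos [ 0.5206 -0.2266  0.014 ] q [-0.5   0.24  1.76  0.    1.14  0.72] open 0.0747 F [ 0.2 -0.1 -0. ]
delta cm [-0.1   0.06 -0.1 ] deg [ 0.1  0.1 -0.2]  tool y,z dirs [0.94 0.34 0.  ] [ 0.34 -0.94  0.  ]
```

View pics/w8.png

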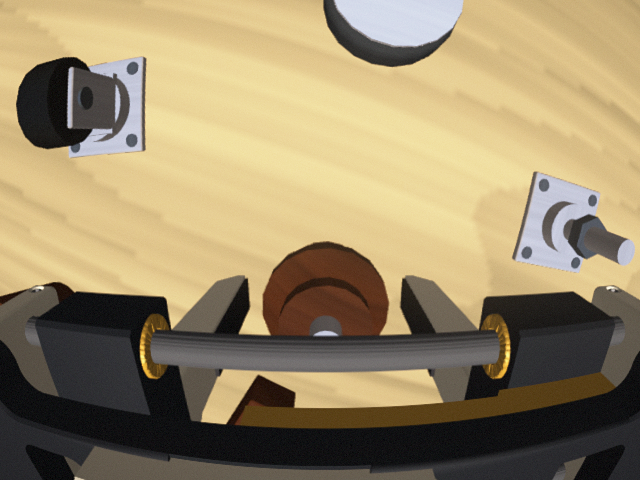

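Bun sits upright between the open fingers, belly centred. Closing at TCP z = 14 mm.

>>> jog_arm --pt "0 0 0 0 0 0 0.6" --pt "0 0 0 0 0 0 0.6" --pt "0 0 0 0 0 0 0.6" --pt "0 0 0 0 0 0 0.6" --squeeze 25

```text
t: 14.45
tool_pos: [0.5209, -0.2268, 0.0144]
orientation: [0.947, 1.351, -0.945]
force: [0.8, 0.3, 1.0]
opening: 0.0532
```

>>> jog_arm --pt "-2 0 0 0 0 0 0.6" --pt "-6 0 0 0 0 0 0.6" --pt "-11 0 0 0 0 0 0.6" --pt "-13 0 0 0 0 0 0.6"

```text
t: 14.95
tool_pos: [0.5223, -0.2276, 0.1495]
orientation: [0.947, 1.344, -0.943]
force: [0.9, -0.3, -1.2]
opening: 0.0527
```

```bash
python3 - <<'E'
from h import *
delta([.5642,.1315,.14],np.radians(-70))
c=optics.read_camera("wrist"); f=c["frame"][:,:,::-1].copy()
cv2.imwrite("pics/w9.png",f)
E
```

```text
t 14.95 pos [ 0.5223 -0.2276  0.1495] q [-0.5   0.08  1.67  0.    1.38  0.72] open 0.0527 F [ 0.9 -0.3 -1.2]
delta cm [  0.83  16.29 -32.28] deg [ 0.1  0.4 -0.5]  tool y,z dirs [0.94 0.34 0.01] [ 0.34 -0.94  0.01]
```

View pics/w9.png

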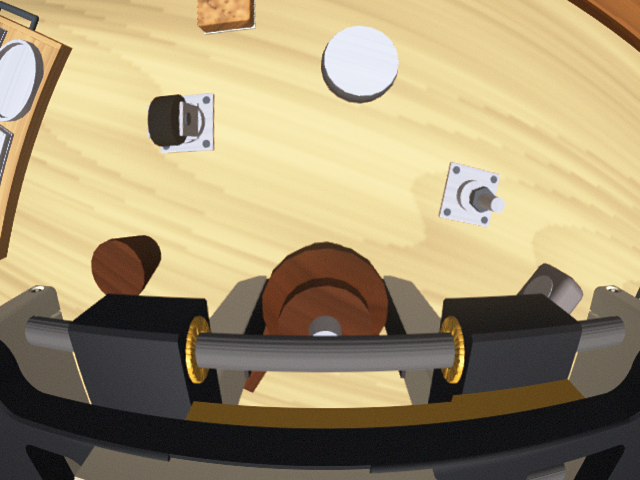

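Bun is held upright, 52.7 mm opening. Carrying it to the round dish.

>>> jog_arm --pt "0.5 16.3 -32.3 0 0.4 -0.5 0.6" --pt "0.5 16.3 -32.3 0 0.4 -0.5 0.6" --pt "0.5 16.3 -32.3 0 0.4 -0.5 0.6" --pt "0.5 16.3 -32.3 0 0.4 -0.5 0.6" --pt "0.5 16.3 -32.3 0 0.4 -0.5 0.6"

```text
t: 15.62
tool_pos: [0.5579, 0.0855, 0.143]
orientation: [0.945, 1.355, -0.948]
force: [1.6, -0.1, -0.2]
opening: 0.0531
```

```bash
python3 - <<'E'
from h import *
delta([.5642,.1315,.12],np.radians(-70))
E
```

```text
t 15.62 pos [0.5579 0.0855 0.143 ] q [ 0.06  0.08  1.68 -0.    1.38  1.28] open 0.0531 F [ 1.6 -0.1 -0.2]
delta cm [ 2.29  2.18 -4.11] deg [0.1 0.1 0.1]  tool y,z dirs [ 0.94  0.34 -0.  ] [ 0.34 -0.94  0.  ]
```

>>> jog_arm --pt "2.2 2.2 -4.1 0 0 0 0.6" --pt "2.2 2.2 -4.1 0 0 0 0.6" --pt "2.2 2.2 -4.1 0 0 0 0.6" --pt "2.2 2.2 -4.1 0 0 0 0.6"

```text
t: 16.12
tool_pos: [0.5647, 0.1303, 0.1212]
orientation: [0.946, 1.354, -0.949]
force: [0.4, 0.4, -0.9]
opening: 0.0531
```

```bash
python3 - <<'E'
from h import *
delta([.5642,.1315,.0295],np.radians(-70))
for n in ["wrist","top"]:
    c=optics.read_camera(n); f=c["frame"][:,:,::-1].copy()
    cv2.imwrite(f"pics/{n}10.png",f if n=="wrist" else f[100:300,80:340].repeat(3,0).repeat(3,1))
    for a in np.arange(0,2*np.pi,.2):
        u,v=w2px(c,np.array([.5642+.044*np.cos(a),.1315+.044*np.sin(a),.024]),n=="wrist")
        cv2.circle(f,(int(u),int(v)),1,(0,255,0),-1)
    if n=="wrist": cv2.imwrite(f"pics/{n}10.png",f)
E
```

```text
t 16.12 pos [0.5647 0.1303 0.1212] q [ 0.14  0.14  1.66 -0.    1.34  1.36] open 0.0531 F [ 0.4  0.4 -0.9]
delta cm [ 9.16  0.01 -0.14] deg [0.  0.1 0.1]  tool y,z dirs [ 0.94  0.34 -0.  ] [ 0.34 -0.94  0.  ]
```

View pics/wrist10.png

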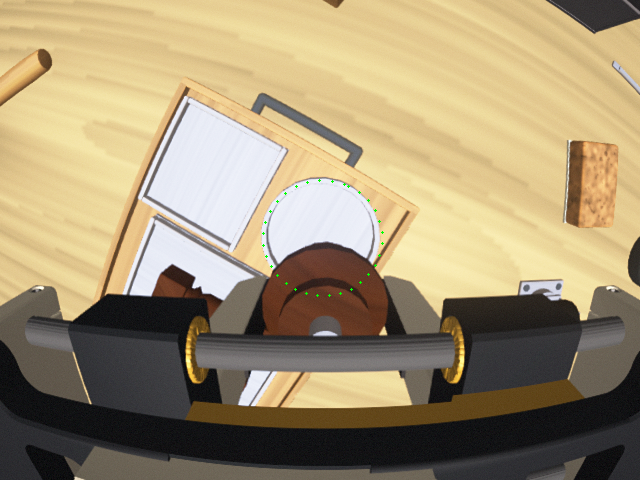

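View pics/top10.png

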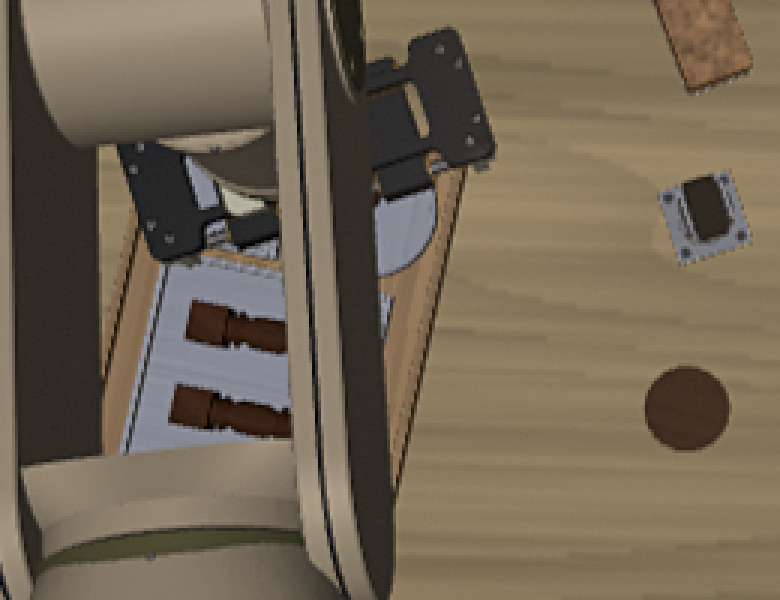

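The projected dish circle matches the image to about 1 mm. Lowering.

>>> jog_arm --pt "5 0 -0.1 0 0 0 0.6" --pt "8 0 -0.1 0 0 0 0.6" --pt "9.1 0 -0.1 0 0 0 0.6" --pt "9.1 0 -0.1 0 0 0 0.6" --pt "9.1 0 -0.1 0 0 0 0.6"

```text
t: 16.85
tool_pos: [0.5659, 0.1311, 0.0322]
orientation: [0.948, 1.351, -0.947]
force: [0.1, -0.8, -1.1]
opening: 0.0532
```

```bash
python3 - <<'E'
from h import *
delta([.5642,.1315,.029],np.radians(-70))
E
```

```text
t 16.85 pos [0.5659 0.1311 0.0322] q [ 0.14  0.24  1.72 -0.    1.18  1.36] open 0.0532 F [ 0.1 -0.8 -1.1]
delta cm [ 0.32 -0.15 -0.1 ] deg [ 0.   0.1 -0.1]  tool y,z dirs [0.94 0.34 0.  ] [ 0.34 -0.94  0.  ]
```

>>> jog_arm --pt "0.3 -0.15 -0.1 0 0 0 0.6" --pt "0.35 -0.15 -0.1 0 0 0 0.6" --pt "0.35 -0.15 -0.1 0 0 0 0.6"

```text
t: 17.23
tool_pos: [0.5643, 0.1316, 0.0289]
orientation: [0.948, 1.351, -0.947]
force: [-0.7, -0.5, -1.2]
opening: 0.0528
```

>>> jog_arm --pt "0 0 0 0 0 0 0.32" --pt "0 0 0 0 0 0 0.28" --pt "0 0 0 0 0 0 0.25" --pt "0 0 0 0 0 0 0.25"

```text
t: 17.73
tool_pos: [0.5643, 0.1316, 0.029]
orientation: [0.948, 1.351, -0.947]
force: [0.8, -0.7, 0.6]
opening: 0.07
```

>>> jog_arm --pt "-3 0 0 0 0 0 0.25" --pt "-9 0 0 0 0 0 0.25" --pt "-13 0 0 0 0 0 0.25" --pt "-13 0 0 0 0 0 0.3"

```text
t: 18.23
tool_pos: [0.5669, 0.1322, 0.164]
orientation: [0.952, 1.345, -0.941]
force: [1.2, -0.8, -0.1]
opening: 0.0661
```

```bash
python3 - <<'E'
from h import *
delta([.5694,-.0868,.14],np.radians(-70))
c=optics.read_camera("wrist"); f=c["frame"][:,:,::-1].copy()
u,v=w2px(c,np.array([.5642,.1315,.082]),True); cv2.drawMarker(f,(int(u),int(v)),(0,255,0),0,12,1)
cv2.imwrite("pics/w11.png",f)
E
```

```text
t 18.23 pos [0.5669 0.1322 0.164 ] q [ 0.14  0.1   1.62 -0.    1.41  1.36] open 0.0661 F [ 1.2 -0.8 -0.1]
delta cm [ 2.4  -7.28 20.65] deg [ 0.   0.2 -0.6]  tool y,z dirs [0.94 0.34 0.01] [ 0.34 -0.94  0.  ]
```

View pics/w11.png

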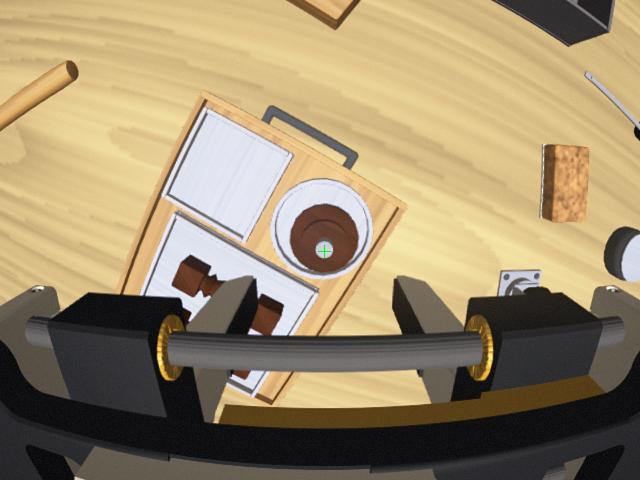

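Bun stands upright at the centre of the round dish, its bolt (324,249) on the predicted mark. Next is the caster.

>>> jog_arm --pt "2.4 -7.3 20.6 0 0.2 -0.6 0.35" --pt "2.4 -7.3 20.6 0 0.2 -0.6 0.35" --pt "2.4 -7.3 20.6 0 0.2 -0.6 0.35" --pt "2.4 -7.3 20.6 0 0.2 -0.6 0.35" --pt "2.4 -7.3 20.6 0 0.2 -0.6 0.35"

```text
t: 18.9
tool_pos: [0.5657, -0.0886, 0.1347]
orientation: [0.948, 1.359, -0.956]
force: [0.5, 0.2, 0.1]
opening: 0.0603
```

```bash
python3 - <<'E'
from h import *
delta([.5694,-.0868,.12],np.radians(-70.3))
c=optics.read_camera("wrist"); f=c["frame"][:,:,::-1].copy()
u,v=w2px(c,np.array([.5694,-.0868,.062]),True); cv2.drawMarker(f,(int(u),int(v)),(0,255,0),0,12,1)
cv2.imwrite("pics/w12.png",f)
E
```

```text
t 18.9 pos [ 0.5657 -0.0886  0.1347] q [-0.24  0.12  1.66 -0.    1.37  0.98] open 0.0603 F [0.5 0.2 0.1]
delta cm [ 1.47  0.42 -0.05] deg [ 0.1 -0.1  0.4]  tool y,z dirs [ 0.94  0.34 -0.01] [ 0.34 -0.94 -0.  ]
```

View pics/w12.png

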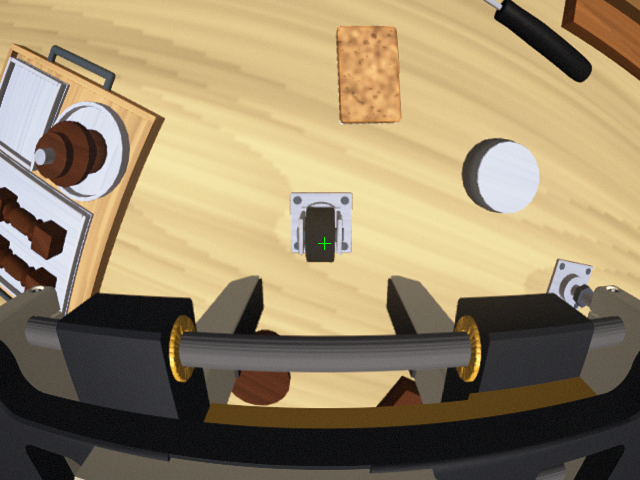

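The caster at (320,235) is square to the jaws and its wheel axis runs along them. Descending.

>>> jog_arm --pt "3 0.4 0 0 -0.1 0.4 0.35" --pt "8 0.4 -0.1 0 -0.1 0.4 0.35" --pt "11.5 0.3 -0.1 0 -0.1 0.4 0.35" --pt "11.8 0.3 -0.1 0 -0.1 0.4 0.35" --pt "11.8 0.3 -0.1 0 -0.1 0.4 0.35"

```text
t: 19.58
tool_pos: [0.5682, -0.0843, 0.0179]
orientation: [0.95, 1.354, -0.948]
force: [1.1, -0.4, 0.1]
opening: 0.0604
```

```bash
python3 - <<'E'
from h import *
delta([.5694,-.0868,.016],np.radians(-70.3))
c=optics.read_camera("wrist"); f=c["frame"][:,:,::-1].copy()
cv2.imwrite("pics/w13.png",f)
E
```

```text
t 19.57 pos [ 0.5682 -0.0843  0.0179] q [-0.24  0.25  1.74  0.    1.15  0.99] open 0.0604 F [ 1.1 -0.4  0.1]
delta cm [0.19 0.03 0.28] deg [ 0.2 -0.  -0. ]  tool y,z dirs [0.94 0.34 0.  ] [ 0.34 -0.94 -0.  ]
```

View pics/w13.png

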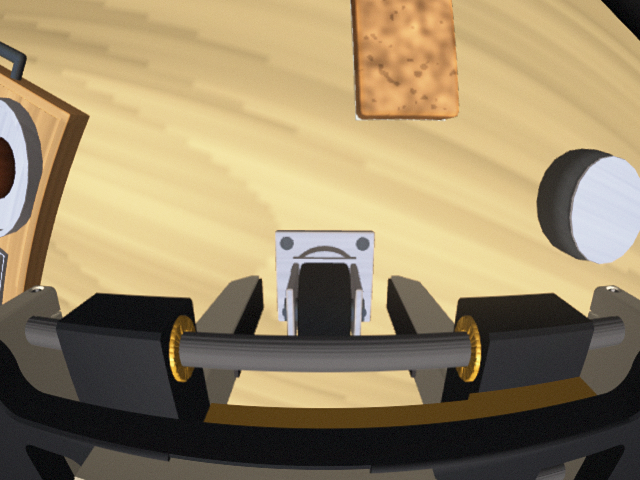

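Well centred, with the caster between the fingers at (325,290). Closing, then lifting.

>>> jog_arm --pt "0 0 0 0 0 0 1" --pt "0 0 0 0 0 0 1" --pt "0 0 0 0 0 0 1" --pt "0 0 0 0 0 0 1" --pt "0 0 0 0 0 0 1" --squeeze 30

```text
t: 20.25
tool_pos: [0.5693, -0.0848, 0.0193]
orientation: [0.951, 1.352, -0.947]
force: [-0.3, 0.9, 4.6]
opening: 0.0296
```

>>> jog_arm --pt "-2 0 0 0 0 0 1" --pt "-6 0 0 0 0 0 1" --pt "-11 0 0 0 0 0 1" --pt "-14 0 0 0 0 0 1" --pt "-14 0 0 0 0 0 1"

```text
t: 20.88
tool_pos: [0.5712, -0.0855, 0.1639]
orientation: [0.952, 1.345, -0.944]
force: [0.7, -0.4, -0.6]
opening: 0.0302
```

```bash
python3 - <<'E'
from h import *
delta([.581,.226,.16],np.radians(-100))
c=optics.read_camera("wrist"); f=c["frame"][:,:,::-1].copy()
cv2.imwrite("pics/w14.png",f)
E
```

```text
t 20.88 pos [ 0.5712 -0.0855  0.1639] q [-0.24  0.09  1.63  0.    1.41  0.99] open 0.0302 F [ 0.7 -0.4 -0.6]
delta cm [  0.36  11.53 -28.95] deg [29.9  0.1 -0.6]  tool y,z dirs [0.94 0.34 0.01] [ 0.34 -0.94  0.  ]
```

View pics/w14.png

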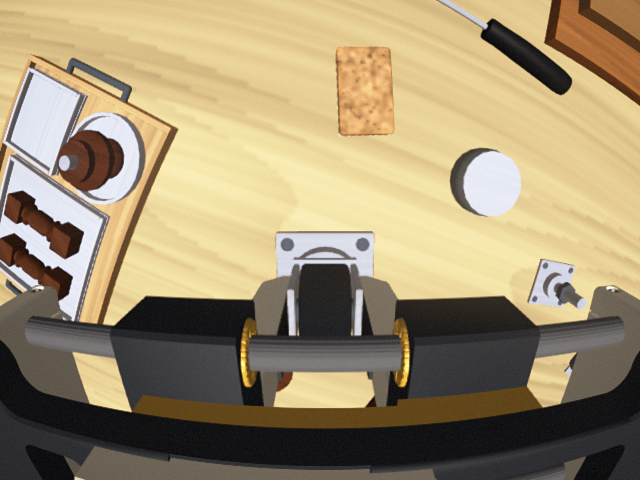

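Caster is held square. Moving to the square dish, passing well above the bun.

>>> jog_arm --pt "0 11.5 -29 30 0 -0.6 1" --pt "0 11.5 -29 30 0 -0.6 1" --pt "0 11.5 -29 30 0 -0.6 1" --pt "0 11.5 -29 30 0 -0.6 1" --pt "0 11.5 -29 30 0 -0.6 1"

```text
t: 21.55
tool_pos: [0.5773, 0.2173, 0.1587]
orientation: [1.332, 1.124, -1.345]
force: [0.6, -1.3, -1.2]
opening: 0.0299
```

>>> jog_arm --pt "0 0 0 0 0 0 1"

```text
t: 21.68
tool_pos: [0.5754, 0.2215, 0.1564]
orientation: [1.327, 1.129, -1.344]
force: [-0.2, -0.8, -1.4]
opening: 0.0299
```

```bash
python3 - <<'E'
from h import *
delta([.581,.226,.13],np.radians(-100))
E
```

```text
t 21.68 pos [0.5754 0.2215 0.1564] q [0.28 0.22 1.5  0.   1.43 2.03] open 0.0299 F [-0.2 -0.8 -1.4]
delta cm [ 2.64  0.51 -0.55] deg [0.2 0.2 0.6]  tool y,z dirs [ 0.99 -0.17 -0.01] [-0.17 -0.99  0.  ]
```

>>> jog_arm --pt "2.6 0.5 -0.55 0 0.2 0.6 1" --pt "2.6 0.5 -0.55 0 0.2 0.6 1" --pt "2.6 0.5 -0.55 0 0.2 0.6 1"

```text
t: 22.05
tool_pos: [0.5805, 0.2249, 0.1299]
orientation: [1.333, 1.123, -1.337]
force: [0.7, 0.5, -1.5]
opening: 0.0295
```

```bash
python3 - <<'E'
from h import *
delta([.581,.226,.0335],np.radians(-100))
c=optics.read_camera("wrist"); f=c["frame"][:,:,::-1].copy()
r=Ro.from_euler("z",-10,degrees=True).as_matrix()
for a in [(-44,-44),(-44,44),(44,44),(44,-44),(0,44),(44,0),(-44,0)]:
    u,v=w2px(c,np.array([.581,.226,.024])+r@np.array([a[0]/1e3,a[1]/1e3,0]),True); cv2.circle(f,(int(u),int(v)),2,(0,255,0),-1)
cv2.imwrite("pics/w15.png",f)
E
```

```text
t 22.05 pos [0.5805 0.2249 0.1299] q [ 0.29  0.25  1.52 -0.    1.38  2.03] open 0.0295 F [ 0.7  0.5 -1.5]
delta cm [ 9.64  0.04 -0.13] deg [0.1 0.1 0.1]  tool y,z dirs [ 0.99 -0.17 -0.  ] [-0.17 -0.99  0.  ]
```

View pics/w15.png

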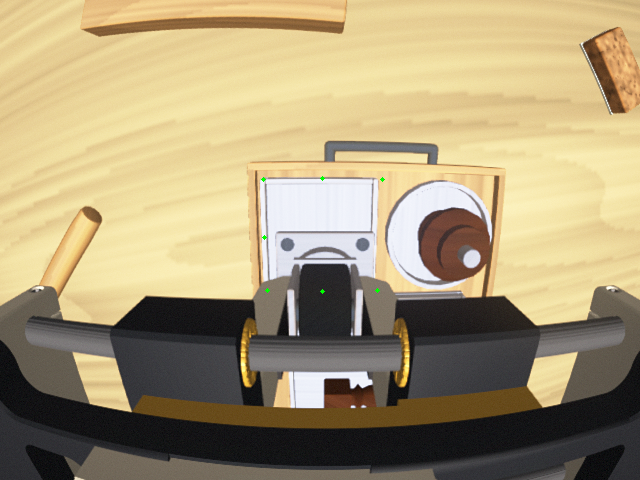

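Dish corners (260,179) and (379,180) sit about 2 mm left of my marks, so I'll aim 1 mm towards them. Lowering.

>>> jog_arm --pt "5 0 -0.2 0 0 0 1" --pt "8.4 0 -0.2 0 0 0 1" --pt "9.5 0 -0.2 0 0 0 1" --pt "9.5 0 -0.2 0 0 0 1" --pt "9.5 0 -0.2 0 0 0 1"

```text
t: 22.72
tool_pos: [0.5832, 0.2273, 0.0382]
orientation: [1.337, 1.121, -1.332]
force: [-0.3, -0.1, -0.9]
opening: 0.0295
```

```bash
python3 - <<'E'
from h import *
delta([.581,.227,.033],np.radians(-100))
E
```

```text
t 22.73 pos [0.5832 0.2273 0.0382] q [ 0.29  0.35  1.58 -0.    1.21  2.03] open 0.0295 F [-0.3 -0.1 -0.9]
delta cm [ 0.52 -0.21  0.07] deg [ 0.1 -0.  -0.2]  tool y,z dirs [ 0.99 -0.17  0.  ] [-0.17 -0.99 -0.  ]
```

>>> jog_arm --pt "0.3 -0.2 0.05 0 0 0 1" --pt "0.5 -0.2 0.05 0 0 0 1" --pt "0.5 -0.2 0.05 0 0 0 1" --pt "0.5 -0.2 0.05 0 0 0 1"

```text
t: 23.22
tool_pos: [0.5812, 0.2272, 0.0334]
orientation: [1.337, 1.121, -1.332]
force: [0.5, -0.3, -0.1]
opening: 0.0297
```

```bash
python3 - <<'E'
from h import *
delta([.581,.227,.033],np.radians(-100))
E
```

```text
t 23.23 pos [0.5812 0.2272 0.0334] q [ 0.29  0.35  1.59 -0.    1.2   2.03] open 0.0297 F [ 0.5 -0.3 -0.1]
delta cm [ 0.04 -0.01  0.03] deg [ 0.1 -0.  -0.2]  tool y,z dirs [ 0.99 -0.17  0.  ] [-0.17 -0.99 -0.  ]
```

>>> jog_arm --pt "0 0 0 0 0 0 0.6" --pt "0 0 0 0 0 0 0.5" --pt "0 0 0 0 0 0 0.5" --pt "0 0 0 0 0 0 0.5"

```text
t: 23.72
tool_pos: [0.5812, 0.2272, 0.0334]
orientation: [1.337, 1.121, -1.332]
force: [-1.1, -0.5, 0.4]
opening: 0.0463
```

>>> jog_arm --pt "-3 0 0 0 0 0 0.5" --pt "-9 0 0 0 0 0 0.5" --pt "-14 0 0 0 0 0 0.5" --pt "-14 0 0 0 0 0 0.5"

```text
t: 24.22
tool_pos: [0.5841, 0.2282, 0.1799]
orientation: [1.344, 1.116, -1.323]
force: [0.7, 0.5, -0.7]
opening: 0.0467
```

```bash
python3 - <<'E'
from h import *
delta([.58,-.1,.25],np.radians(-70))
c=optics.read_camera("wrist"); f=c["frame"][:,:,::-1].copy()
cv2.imwrite("pics/w16.png",f)
E
```

```text
t 24.23 pos [0.5841 0.2282 0.1799] q [ 0.29  0.21  1.47 -0.    1.45  2.03] open 0.0467 F [ 0.7  0.5 -0.7]
delta cm [-7.12  5.31 32.36] deg [-29.9  -0.1  -0.8]  tool y,z dirs [ 0.99 -0.17  0.01] [-0.17 -0.99 -0.01]
```

View pics/w16.png

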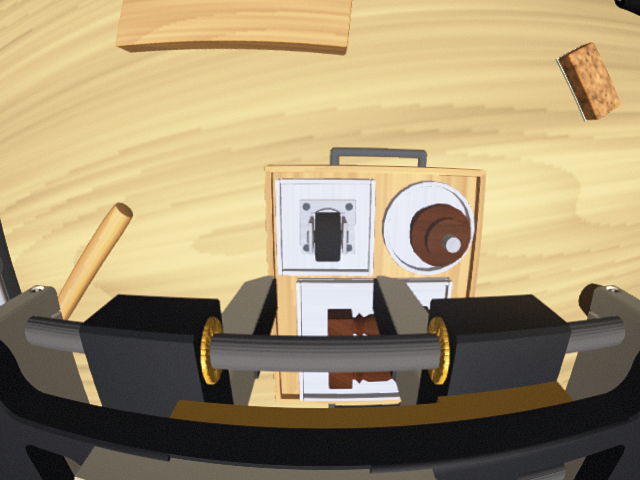

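The caster stands wheel up in the middle of the square dish, with the plate's centre at about (328,226). I'll move the arm out of the way for a final check.

>>> jog_arm --pt "-7 5.3 32.4 -30 0 0 0.5" --pt "-7 5.3 32.4 -30 0 0 0.5" --pt "-7 5.3 32.4 -30 0 0 0.5" --pt "-7 5.3 32.4 -30 0 0 0.5" --pt "-7 5.3 32.4 -30 0 0 0.5"

```text
t: 24.9
tool_pos: [0.5775, -0.0746, 0.2377]
orientation: [0.95, 1.352, -0.942]
force: [0.8, -0.2, -0.6]
opening: 0.0462
```

>>> jog_arm --pt "0 0 18 0 0 0 0.5" --pt "0 0 18 0 0 0 0.5" --pt "0 0 18 0 0 0 0.5" --pt "0 0 18 0 0 0 0.5" --pt "0 0 18 0 0 0 0.5"

```text
t: 25.52
tool_pos: [0.6386, -0.243, 0.2353]
orientation: [0.951, 1.356, -0.943]
force: [0.0, 1.0, -0.9]
opening: 0.0467
```

```bash
python3 - <<'E'
from h import *
for n in ["top","scene"]:
    c=optics.read_camera(n); f=c["frame"][:,:,::-1].copy()
    cv2.imwrite(f"pics/{n}20.png",f)
    a=f[120:270,100:250] if n=="top" else f[190:290,360:510]
    cv2.imwrite(f"pics/{n}20c.png",cv2.resize(a,None,fx=4,fy=4,interpolation=cv2.INTER_CUBIC))
E
```

```text
(no output)
```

View pics/top20.png

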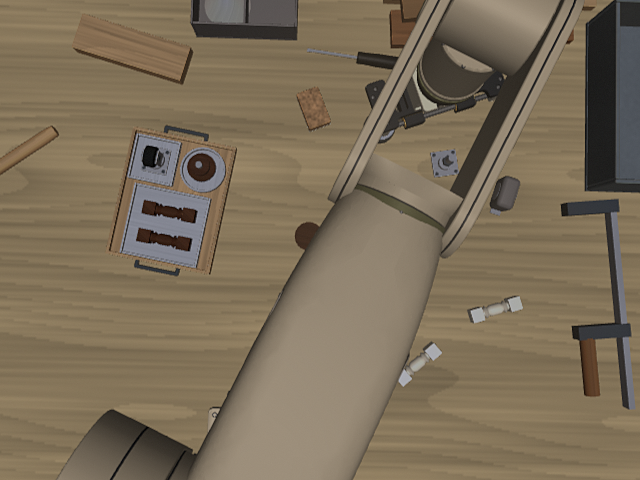

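View pics/top20c.png

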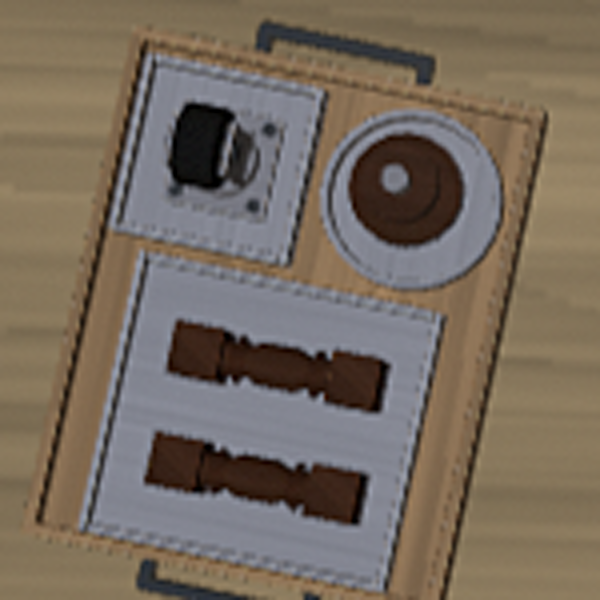

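View pics/scene20c.png

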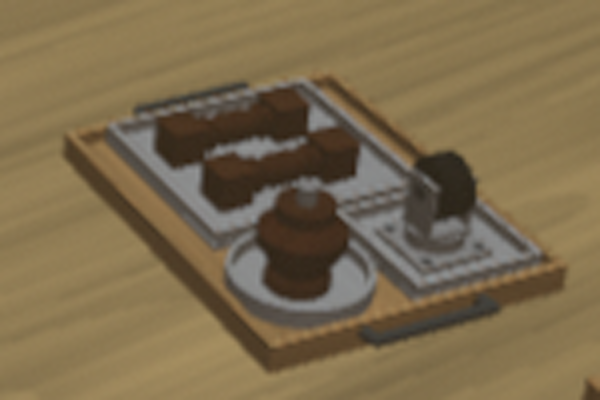

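```bash
python3 - <<'E'
from h import *
c=optics.read_camera("top")
q=lambda u,v,z:px2w(c,100+u/4,120+v/4,z)[:2].round(4)
print("bolt",q(396,178,.082),"round",q(411.5,200.5,.024),"caster",q(221.5,160,.019),"sq",q(219,161,.024))
print("stud",px2w(c,445,163.5,.005)[:2].round(3), np.abs(robot.read_state()["dq"]).max())
ticket.close_job()
E
```

```text
bolt [0.565  0.1283] round [0.5637 0.1304] caster [0.5813 0.2239] sq [0.5799 0.2238]
stud [ 0.595 -0.343] 0.008823269123358072
the job is handed in; nothing more can be done
```

All four chair parts are in the caddy, and I handed the job in at about 26 s of the 128 s allowed. No verdict was reported.

- **Spindles:** both lie flat, side by side along the tray's length, about 26–28 mm either side of its centre. The top and scene pictures both show this.
- **Bun foot:** it stands upright in the round dish, about 2 mm from the centre by the last top-camera measurement. The first grip was too high on the belly, so I opened the fingers, went lower and gripped again before lifting.
- **Caster:** it stands wheel up in the square dish, about 1.5 mm from the centre.
- **Look-alikes:** I never touched them.
  - **Stud plate:** it measured in its original place.
  - **Tapered foot and plain stick:** in the last top picture the arm hid part of the foot and all of the stick, so I did not re-measure either one.

The wrist and top cameras disagreed by up to about 4 mm on the square dish, and I aimed between the two. That is well inside the 15 mm limit.

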